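# Set the portion length on a baguette cutting guide

## Robot

A 6-joint arm with a two-finger parallel gripper is mounted at the origin on the work surface. World frame = base frame: x ahead of the robot, y to its left, z up, the work surface at z = 0. Lengths are in m, angles in rad, forces in N, time in s.
With the tool pointing down it reaches from about 0.3 to 0.85 m from the base axis. Payload 4.2 kg.
Tool frame: the origin (TCP) lies at the very end of the fingers, on their centre line; the grasp point (between the pads) lies bot.hold_point_z behind it (bot.hold_point_z is the distance from the TCP to the grasp point, in m); z points along the fingers, y is the line along which they close (so a half turn about z gives the same grasp; the last joint's range is limited). The gripper opens to 91 mm and grips with 3 to 60 N. Pads are 32 mm wide; open, the fingers measure 118 mm over their backs; the gripper's body (76 mm by 178 mm) begins 60 mm behind the grasp point.
Start: joints at [1.322, 0.32, 1.565, -0, 1.257, -0.02], TCP at [0.13, 0.56, 0.214] pointing down, gripper open.
Joint ranges: [-3.11, 3.11], [-0.84, 2.01], [0.21, 2.61], [-1.34, 4.49], [0.05, 2.63], [-2.56, 2.56]. Speed limits (rad/s): [2.57, 2.57, 3.14, 3.14, 3.14, 3.14].

## Interface

Orientations are given as a rotation vector (axis times angle).
In Python, from bench import read_state, vision, job, bot gives the robot as it stands.
- The arm moves only by the tool arm_command, never from a script. Its argument "series" is a list of rows, each an object of numbers: "gripper": the finger opening in mm, from 0 to 91.2; "dx", "dy", "dz": the shift along the world's x, y, z in mm; "wx", "wy", "wz": the turn, a rotation vector about the world's x, y, z in rad. In form: [{"gripper": .., "dx": .., "dy": .., "dz": .., "wx": .., "wy": .., "wz": ..}, ...]. A call has exactly 10 rows; each row is the pose to reach, as a shift and turn from the pose commanded when the call began; what a row does not reach only later rows make up. A row lasts 1/10 s, in which the tool goes at most 50 mm and 8.59 degrees, less where a joint would pass 70% of its speed; a pose out of reach is approached as far as the arm can. A call with a gripper value outside its range is refused whole. The fingers move at their own pace and stop on an object; "newtons" is the grip in N (left out, the last holds). Time passes only in rows, so rows that repeat a pose let the fingers close, or fill a call up. It gives the time, the measured TCP pose, the force, the opening and the grip force at its end, in the units of the state.
- read_state(): the state, without advancing time (a new reading comes with each control period).
- vision.camera(name): name is "scene" or "top" or "wrist"; returns a dict with "color" (420x560x3 uint8, red, green, blue), "fx", "fy", "cx", "cy" (pixels), "eye" and "rotation" of the camera in the world; the wrist camera has in their place "tool_from_camera" (4x4, takes a point from camera to tool coordinates, whose origin is the TCP and whose axes are the flange's). Camera axes: x right, y down, z forward; pixel columns grow to the right and rows downward; lengths in m; the calibration is good to about 2 mm. The wrist camera is an equidistant fisheye: a pixel r from the principal point sees the ray r / f radians off the axis. A picture is of the moment at which its call begins: read the wrist's pose just before it. There is no depth.
- job.hand_in(): hands the job in; it is judged then, once.
The state is a dict: "t": time; "qpos": joint angles; "dq": joint speeds; "joint_efforts": joint torques, N m; "ee_pos": TCP position; "eef_rot": TCP orientation; "force": force on the tool from outside, world axes, zero at the start; "wrist_torque": the same for the moment, N m; "opening": finger opening in m; "finger_force": force on a finger pad.
Only numpy, scipy, OpenCV 4.12 (cv2) and the standard library are available. Lean on these libraries where they do the work, as an engineer would, in place of code of your own. Each camera call takes 0.05 s, during which the arm holds its last target. There are 200 camera calls.

## Task

Set the portion length on the baguette cutting guide: with a fingertip, press down the pad in the middle of the sliding fence to free its brake, keep it pressed and push the fence along the rail until it is right up against the marked stop clip, then let the pad spring up so that the brake holds it there, and move clear. Only press and push, without brute force: nothing is picked up, and everything else on and around the board stays where it is.

Things in the scene. Friction and masses are not known exactly. Their poses are not given: they have to be found in the camera images.
- guide: baguette cutting guide, fixed: wooden board 300 (x) by 460 (y) mm, 20 thick, origin at the centre of its underside on the worktop, x away from the robot, y along the aluminium T-rail towards the blade uprights and the stop clip. Rail at board x = -20 mm, its top 38 mm above the worktop, end blocks 24 mm high on the board at y = +-221 mm.
- uprights (a point): centre between the slotted wooden blade uprights at the +y end of the board, at the height of their tops (105 mm above the worktop); one pair stands 50 mm from here towards board -x, the other 50 mm towards +x, each 12 mm by 21 mm
- fence (a joint): travel of the sliding fence along the rail, m, growing along board +y, towards the stop clip. Pad up: a spring brake grips the rail and holds against about 25 N along it. Pad pressed 3 mm or more: slides freely (1 to 3 N at modest speed). The fence is captive on the rail.
- pad (a joint): how far the pad in the middle of the fence is pressed down, m: 0 up (brake gripping), 0.006 fully down (brake free). It springs back; about 7 N starts it, 9 N holds it 4 mm down, 10 N fully down, firm end stop; to slide the fence it must be kept down.
- pad_top (a point): centre of the top of the pressing pad: dark grey ribbed rectangle, 50 mm across the rail by 52 mm along it, in the middle of the fence's black carriage (64 mm across by 80 mm along the rail). 58 mm above the worktop when up; goes down with the pad. It lies in a well 60 mm long between two cheeks, open at both sides across the rail.
- lead_cheek (a point): top inner edge, mid-width, of the cheek ahead of the pad: a wall across the carriage, 30 to 40 mm from the pad's centre along board +y, 72 mm above the worktop (14 mm above the pad). A like cheek stands 30 to 40 mm behind the pad. A fingertip standing on the pad can push the fence by a cheek.
- plate_foot (a point): middle of the lower edge of the fence's upright aluminium plate (88 mm across the rail, 6 mm thick along it, top 86 mm above the worktop), which moves with the carriage; its near end is 52 mm from the pad's centre towards board +x
- fence_front (a point): middle of the carriage's leading end face, 40 mm ahead of the pad's centre along board +y, 43.5 mm above the worktop; this face comes to bear on the stop clip
- stop_face (a point): middle of the stop clip's face that meets the fence, 43.5 mm above the worktop, axes as the board's. The clip: plain steel block astride the rail, fixed, 46 mm across the rail, 14 mm thick (towards +y), 54 mm high, marked by a pointed fin on top (to 76 mm). It stops the fence firmly when fence_front meets stop_face.
- shaker: bystander, loose: white pottery salt shaker, 70 mm high, 42 mm across, standing on the board on the robot's side of the rail; origin at the middle of its underside, z up
- pepper: bystander, loose: dark wooden pepper pot, 80 mm high, 40 mm across, standing on the board on the robot's side of the rail; origin at the middle of its underside, z up
- jam: bystander, loose: small amber jam jar, 65 mm high, 50 mm across, on the board behind the fence plate, by the end away from the uprights; origin at the middle of its underside, z up
- mug: bystander, loose: blue mug, 90 mm high, 80 mm across with a side handle, on the worktop to the left of the board; origin at the middle of its underside, z up
- bowl: bystander, loose: white bowl, 55 mm high, 130 mm across, on the worktop to the right of the board; origin at the middle of its underside, z up
- oil: bystander, loose: green oil bottle, 230 mm high, 64 mm across, on the worktop to the right of the board; origin at the middle of its underside, z up
- canister: bystander, loose: steel canister with wooden lid, 120 mm high, 84 mm across, on the worktop to the left of the board; origin at the middle of its underside, z up

How it is judged:
On the way, in this order (a step that is already met when the one before it is completed fails the run):
1. the pad is pressed down at least 2 mm while the fence is still within 20 mm of where it started (value of joint pad above 0.002 m and distance of fence_front from where it was at the start of the episode below 0.02 m), for 0.1 s.
2. the fence is within 3 mm of the stop clip with the pad still pressed (y of fence_front in the frame of stop_face between -0.003 and 0.003 m and value of joint pad above 0.0015 m), for 0.1 s.
At the end, for the whole second after the job is handed in: The fence's leading face is within 3 mm of the stop clip's face, the fence is at rest, and the pad is up again (pressed less than 1 mm), so the brake holds (y of fence_front in the frame of stop_face between -0.003 and 0.003 m and value of joint pad below 0.001 m and velocity of joint fence between -0.005 and 0.005 m/s); the robot touches nothing.
It fails at once if a bystander is picked up, knocked over or moved more than 20 mm (distance of any of shaker, pepper, jam, mug, bowl, oil, canister from where it was at the start of the episode above 0.02 m or angle between any of shaker, pepper, jam, mug, bowl, oil, canister's own z axis and vertical above 0.35 rad).
It fails at once if the fence or its pad is forced: more than 60 N between the robot and the fence (contact force between any of the fingers, the arm and fence above 60 N).
It also fails if it takes over 38 s, if anything falls off the work surface, if the arm or the gripper's body presses on something with over 40 N, if the wrist force passes 120 N, or if a joint passes its speed limit or range.

## Working session

There is one attempt and no reset: what is moved stays moved. The work goes in short steps, Python scripts to look and compute and a tool call to move; the robot and the scene stay as the last step left them, time stands still between calls to the robot, and variables do not carry over. Pictures are saved under pics/ and viewed, at most 10 in all, crops included, and the job is handed in when it is done.

Besides the shell and the picture viewer there is one more tool, called after "Call:" as name(argument=value, ...) on one line, values as JSON. arm_command: Moves the arm, as the interface text tells. Its arguments: {"type":"object","properties":{"series":{"type":"array"},"newtons":{"type":"number"}},"required":["series"]}

```bash
mkdir -p pics; python3 - <<'E'
from bench import read_state, vision, job, bot
import cv2
s=read_state()
print({k:s[k] for k in('t','ee_pos','eef_rot','force','opening')},bot.hold_point_z)
for n in('scene','top'):
    c=vision.camera(n); cv2.imwrite(f'pics/{n}.png',c['color'][:,:,::-1]); print(n,[c[k] for k in('fx','fy','cx','cy')],c['eye'],c['rotation'])
E
```

```text
{'t': 0.0, 'ee_pos': array([0.13028024, 0.55951832, 0.21313048]), 'eef_rot': array([-3.58558164e-01, -3.12082971e+00,  2.78168500e-03]), 'force': array([-0.69038305, -0.44797945, -0.40567622]), 'opening': 0.09105804070169951} 0.0188
scene [454.34923440945397, 454.34923440945397, 277.4196158469689, 208.98054358647806] [1.20111976 0.7181882  0.70660684] [-0.89534413 -2.3610446   1.26798878]
top [428.15016917470246, 428.15016917470246, 276.752613014527, 213.77213560247628] [0.54410258 0.02559065 1.2960602 ] [-2.20006827  2.21956644 -0.0857978 ]
```

View pics/top.png

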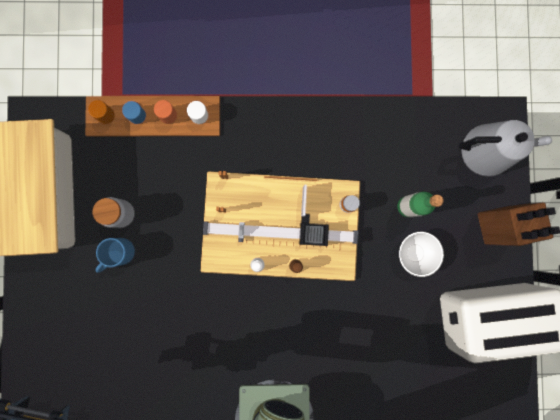

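View pics/scene.png

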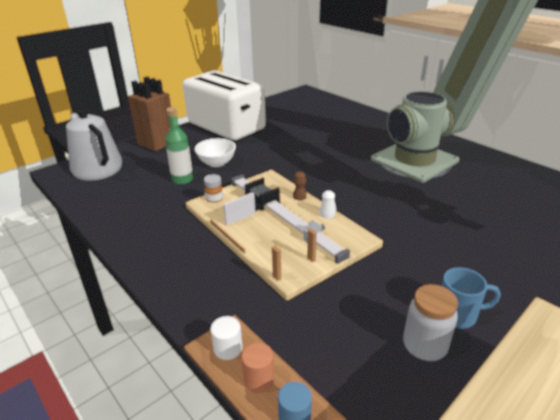

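The top view shows the guide at about (280,227), with the carriage at (314,233) on the rail, the clip at (241,232), the shaker at (258,265) and the pepper at (296,266). I'll enlarge that area.

```bash
python3 - <<'E'
import cv2
i=cv2.imread('pics/top.png')[165:285,195:365]
cv2.imwrite('pics/topc.png',cv2.resize(i,None,fx=4.7,fy=4.7,interpolation=cv2.INTER_CUBIC))
E
```

```text
(no output)
```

View pics/topc.png

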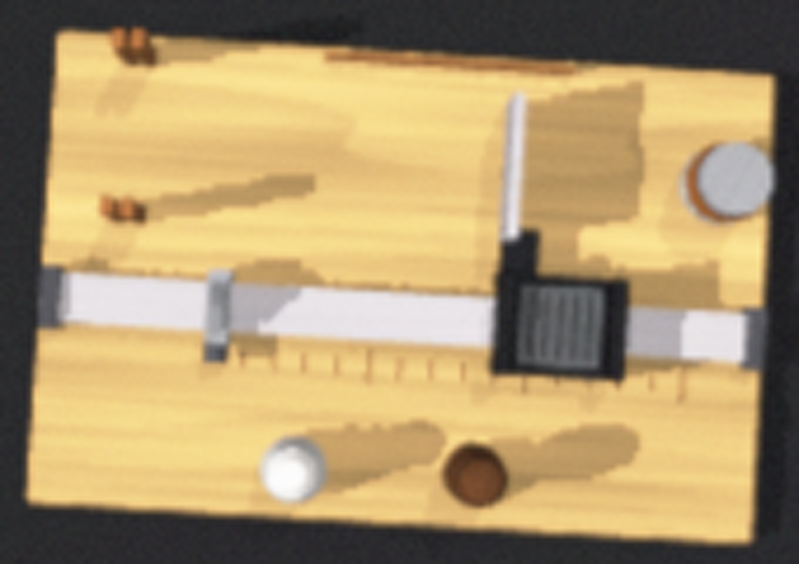

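The crop shows the board corners at TL(55,30), TR(776,75), BR(752,543) and BL(27,505). The pad centre is at (560,326), the carriage spans u 493..627, the clip's fence-side face is at u≈231, the shaker is at (293,470) and the pepper at (476,474).

```bash
cat > h.py <<'E'
from bench import read_state, vision, job, bot
import numpy as np, cv2
from scipy.spatial.transform import Rotation as R
def ray(c,u,v,z):
    d=R.from_rotvec(c['rotation']).as_matrix()@np.array([(u-c['cx'])/c['fx'],(v-c['cy'])/c['fy'],1])
    return c['eye']+d*(z-c['eye'][2])/d[2]
E
python3 - <<'E'
from h import *
c=vision.camera('top')
p=lambda u,v,z:ray(c,(u+.5)/4.7-.5+195,(v+.5)/4.7-.5+165,z)
C=np.array([p(*q,.02) for q in((55,30),(776,75),(752,543),(27,505))])
L=np.array([[.15,.23],[.15,-.23],[-.15,-.23],[-.15,.23]])
o=C[:,:2].mean(0); M=(C[:,:2]-o).T@L; yaw=np.arctan2(M[1,0]-M[0,1],M[0,0]+M[1,1])
print('corners',C.round(4).tolist(),'o',o,'yaw',yaw, 'edges',[np.linalg.norm(C[i]-C[i-1]).round(3) for i in range(4)])
r=np.array([[np.cos(yaw),-np.sin(yaw)],[np.sin(yaw),np.cos(yaw)]])
for n,u,v,z in(('pad',560,326,.058),('carL',495,323,.072),('carR',627,330,.072),('clip',231,315,.054),('shaker',293,470,.07),('pepper',476,474,.08),('uprnear',122,210,.105),('uprfar',132,46,.105),('blockL',50,297,.044),('blockR',755,338,.044),('jam',735,180,.065)):
    w=p(u,v,z); print(n,w.round(4),'board',(r.T@(w[:2]-o)).round(4))
s=read_state();print(R.from_rotvec(s['eef_rot']).as_matrix().round(3))
E
```

```text
corners [[0.7369, 0.1987, 0.02], [0.7054, -0.2615, 0.02], [0.4076, -0.2405, 0.02], [0.437, 0.2166, 0.02]] o [ 0.57171885 -0.02167005] yaw -0.06588431574200616 edges [np.float64(0.3), np.float64(0.461), np.float64(0.299), np.float64(0.458)]
pad [ 0.546  -0.1161  0.058 ] board [-0.0195 -0.0959]
carL [ 0.5481 -0.0748  0.072 ] board [-0.02   -0.0546]
carR [ 0.5431 -0.1554  0.072 ] board [-0.0197 -0.1354]
clip [0.5547 0.0865 0.054 ] board [-0.0241  0.1068]
shaker [0.4603 0.0487 0.07  ] board [-0.1158  0.0629]
pepper [ 0.4574 -0.0616  0.08  ] board [-0.1115 -0.0474]
uprnear [0.6168 0.1479 0.105 ] board [0.0338 0.1722]
uprfar [0.7143 0.1417 0.105 ] board [0.1315 0.1724]
blockL [0.5669 0.1988 0.044 ] board [-0.0193  0.2197]
blockR [ 0.5373 -0.2398  0.044 ] board [-0.0199 -0.2199]
jam [ 0.6348 -0.2247  0.065 ] board [ 0.0764 -0.1985]
[[-0.974  0.227 -0.   ]
 [ 0.227  0.974 -0.001]
 [ 0.    -0.001 -1.   ]]
```

Call:
arm_command(series=[{"gripper": 0, "dx": 12, "dy": -19, "dz": 0, "wz": 0.02}, {"gripper": 0, "dx": 34, "dy": -56, "dz": 0, "wz": 0.04}, {"gripper": 0, "dx": 58, "dy": -94, "dz": 0, "wz": 0.06}, {"gripper": 0, "dx": 82, "dy": -133, "dz": 0, "wz": 0.08}, {"gripper": 0, "dx": 106, "dy": -172, "dz": 0, "wz": 0.1}, {"gripper": 0, "dx": 130, "dy": -211, "dz": 0, "wz": 0.12}, {"gripper": 0, "dx": 154, "dy": -250, "dz": 0, "wz": 0.14}, {"gripper": 0, "dx": 178, "dy": -289, "dz": 0, "wz": 0.16}, {"gripper": 0, "dx": 202, "dy": -328, "dz": 0, "wz": 0.163}, {"gripper": 0, "dx": 226, "dy": -367, "dz": 0, "wz": 0.163}], newtons=10)

```text
invalid input at $.series[0]: expected keys gripper, dx, dy, dz, wx, wy, wz
```

Call:
arm_command(series=[{"gripper": 0, "dx": 24, "dy": -39}, {"gripper": 0, "dx": 48, "dy": -78}, {"gripper": 0, "dx": 72, "dy": -117}, {"gripper": 0, "dx": 96, "dy": -156}, {"gripper": 0, "dx": 120, "dy": -195}, {"gripper": 0, "dx": 144, "dy": -234}, {"gripper": 0, "dx": 166, "dy": -270}, {"gripper": 0, "dx": 182, "dy": -296}, {"gripper": 0, "dx": 190, "dy": -309}, {"gripper": 0, "dx": 190, "dy": -309}])

```text
invalid input at $.series[0]: expected keys gripper, dx, dy, dz, wx, wy, wz
```

All keys are required in every row.

Call:
arm_command(series=[{"gripper": 0, "dx": 12, "dy": -19, "dz": 0, "wx": 0, "wy": 0, "wz": 0.02}, {"gripper": 0, "dx": 34, "dy": -56, "dz": 0, "wx": 0, "wy": 0, "wz": 0.04}, {"gripper": 0, "dx": 58, "dy": -94, "dz": 0, "wx": 0, "wy": 0, "wz": 0.06}, {"gripper": 0, "dx": 82, "dy": -133, "dz": 0, "wx": 0, "wy": 0, "wz": 0.08}, {"gripper": 0, "dx": 106, "dy": -172, "dz": 0, "wx": 0, "wy": 0, "wz": 0.1}, {"gripper": 0, "dx": 130, "dy": -211, "dz": 0, "wx": 0, "wy": 0, "wz": 0.12}, {"gripper": 0, "dx": 154, "dy": -250, "dz": 0, "wx": 0, "wy": 0, "wz": 0.14}, {"gripper": 0, "dx": 178, "dy": -289, "dz": 0, "wx": 0, "wy": 0, "wz": 0.16}, {"gripper": 0, "dx": 202, "dy": -328, "dz": 0, "wx": 0, "wy": 0, "wz": 0.163}, {"gripper": 0, "dx": 226, "dy": -367, "dz": 0, "wx": 0, "wy": 0, "wz": 0.163}], newtons=10)

```text
t: 1.15
ee_pos: [0.3569, 0.1913, 0.214]
eef_rot: [0.103, 3.14, 0.001]
force: [0.1, 0.7, 0.9]
opening: 0.0142
finger_force: 0.0
```

Call:
arm_command(series=[{"gripper": 0, "dx": 24, "dy": -39, "dz": 0, "wx": 0, "wy": 0, "wz": 0}, {"gripper": 0, "dx": 48, "dy": -78, "dz": 0, "wx": 0, "wy": 0, "wz": 0}, {"gripper": 0, "dx": 72, "dy": -117, "dz": 0, "wx": 0, "wy": 0, "wz": 0}, {"gripper": 0, "dx": 96, "dy": -156, "dz": 0, "wx": 0, "wy": 0, "wz": 0}, {"gripper": 0, "dx": 120, "dy": -195, "dz": 0, "wx": 0, "wy": 0, "wz": 0}, {"gripper": 0, "dx": 144, "dy": -234, "dz": 0, "wx": 0, "wy": 0, "wz": 0}, {"gripper": 0, "dx": 166, "dy": -270, "dz": 0, "wx": 0, "wy": 0, "wz": 0}, {"gripper": 0, "dx": 182, "dy": -296, "dz": 0, "wx": 0, "wy": 0, "wz": 0}, {"gripper": 0, "dx": 190, "dy": -309, "dz": 0, "wx": 0, "wy": 0, "wz": 0}, {"gripper": 0, "dx": 190, "dy": -309, "dz": 0, "wx": 0, "wy": 0, "wz": 0}])

```text
t: 2.15
ee_pos: [0.5468, -0.117, 0.2133]
eef_rot: [-0.106, -3.139, -0.001]
force: [-0.7, -0.4, -0.4]
opening: 0.0003
finger_force: 0.0
```

Call:
arm_command(series=[{"gripper": 0, "dx": 0, "dy": 0, "dz": -10, "wx": 0, "wy": 0, "wz": 0}, {"gripper": 0, "dx": 0, "dy": 0, "dz": -28, "wx": 0, "wy": 0, "wz": 0}, {"gripper": 0, "dx": 0, "dy": 0, "dz": -48, "wx": 0, "wy": 0, "wz": 0}, {"gripper": 0, "dx": 0, "dy": 0, "dz": -68, "wx": 0, "wy": 0, "wz": 0}, {"gripper": 0, "dx": 0, "dy": 0, "dz": -88, "wx": 0, "wy": 0, "wz": 0}, {"gripper": 0, "dx": 0, "dy": 0, "dz": -106, "wx": 0, "wy": 0, "wz": 0}, {"gripper": 0, "dx": 0, "dy": 0, "dz": -120, "wx": 0, "wy": 0, "wz": 0}, {"gripper": 0, "dx": 0, "dy": 0, "dz": -128, "wx": 0, "wy": 0, "wz": 0}, {"gripper": 0, "dx": 0, "dy": 0, "dz": -130, "wx": 0, "wy": 0, "wz": 0}, {"gripper": 0, "dx": 0, "dy": 0, "dz": -130, "wx": 0, "wy": 0, "wz": 0}])

```text
t: 3.15
ee_pos: [0.5462, -0.1153, 0.0841]
eef_rot: [-0.102, -3.14, -0.0]
force: [0.1, 0.8, 0.7]
opening: 0.0005
finger_force: 0.0
```

```bash
python3 - <<'E'
from h import *
a=vision.camera('scene')['color'][150:290,170:370,::-1]
b=vision.camera('wrist')['color'][:,:,::-1]
a=cv2.resize(a,(600,420),interpolation=cv2.INTER_CUBIC); cv2.imwrite('pics/s2.png',a); cv2.imwrite('pics/w2.png',b)
s=read_state();print(s['ee_pos'],s['force'])
E
```

```text
[ 0.54681488 -0.11573283  0.08473792] [-0.34936012  0.16372342  0.52089729]
```

View pics/s2.png

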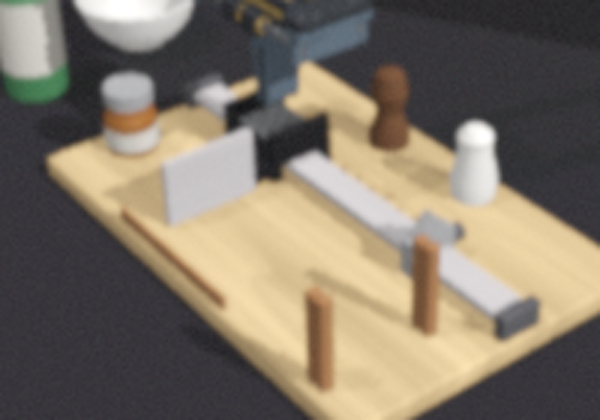

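View pics/w2.png

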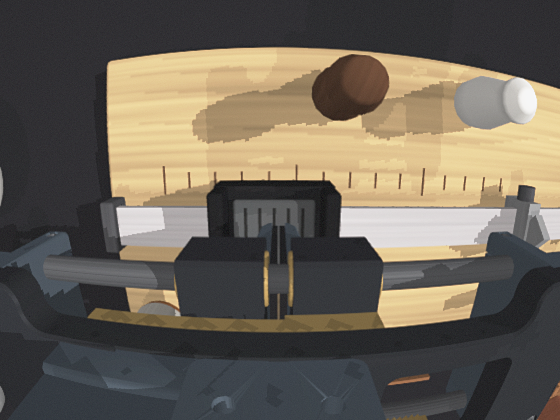

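The finger is centred over the pad: in the wrist view it sits at x≈278 between cheeks at 225 and 330, and the scene view agrees. Next I'll lower it onto the pad.

Call:
arm_command(series=[{"gripper": 0, "dx": 0, "dy": 2, "dz": -6, "wx": 0, "wy": 0, "wz": 0}, {"gripper": 0, "dx": 0, "dy": 4, "dz": -12, "wx": 0, "wy": 0, "wz": 0}, {"gripper": 0, "dx": 0, "dy": 5, "dz": -18, "wx": 0, "wy": 0, "wz": 0}, {"gripper": 0, "dx": 0, "dy": 6, "dz": -22, "wx": 0, "wy": 0, "wz": 0}, {"gripper": 0, "dx": 0, "dy": 6, "dz": -25, "wx": 0, "wy": 0, "wz": 0}, {"gripper": 0, "dx": 0, "dy": 6, "dz": -27, "wx": 0, "wy": 0, "wz": 0}, {"gripper": 0, "dx": 0, "dy": 6, "dz": -28, "wx": 0, "wy": 0, "wz": 0}, {"gripper": 0, "dx": 0, "dy": 6, "dz": -29, "wx": 0, "wy": 0, "wz": 0}, {"gripper": 0, "dx": 0, "dy": 6, "dz": -30, "wx": 0, "wy": 0, "wz": 0}, {"gripper": 0, "dx": 0, "dy": 6, "dz": -30, "wx": 0, "wy": 0, "wz": 0}])

```text
t: 4.25
ee_pos: [0.5462, -0.1099, 0.055]
eef_rot: [-0.104, -3.14, -0.0]
force: [-2.1, 1.3, 8.7]
opening: 0.0005
finger_force: 4.1
```

Call:
arm_command(series=[{"gripper": 0, "dx": 0, "dy": 0, "dz": -1, "wx": 0, "wy": 0, "wz": 0}, {"gripper": 0, "dx": 0, "dy": 0, "dz": -2, "wx": 0, "wy": 0, "wz": 0}, {"gripper": 0, "dx": 0, "dy": 0, "dz": -2, "wx": 0, "wy": 0, "wz": 0}, {"gripper": 0, "dx": 0.2, "dy": 3, "dz": -2, "wx": 0, "wy": 0, "wz": 0}, {"gripper": 0, "dx": 0.4, "dy": 6, "dz": -2, "wx": 0, "wy": 0, "wz": 0}, {"gripper": 0, "dx": 0.6, "dy": 9, "dz": -2, "wx": 0, "wy": 0, "wz": 0}, {"gripper": 0, "dx": 0.8, "dy": 12, "dz": -2, "wx": 0, "wy": 0, "wz": 0}, {"gripper": 0, "dx": 1, "dy": 15, "dz": -2, "wx": 0, "wy": 0, "wz": 0}, {"gripper": 0, "dx": 1.3, "dy": 20, "dz": -2, "wx": 0, "wy": 0, "wz": 0}, {"gripper": 0, "dx": 1.7, "dy": 25, "dz": -2, "wx": 0, "wy": 0, "wz": 0}])

```text
t: 5.25
ee_pos: [0.5479, -0.0854, 0.0532]
eef_rot: [-0.103, -3.14, 0.001]
force: [-4.2, -1.3, 8.6]
opening: 0.0006
finger_force: 4.5
```

Call:
arm_command(series=[{"gripper": 0, "dx": 0.6, "dy": 9, "dz": 0, "wx": 0, "wy": 0, "wz": 0}, {"gripper": 0, "dx": 1.4, "dy": 21, "dz": 0, "wx": 0, "wy": 0, "wz": 0}, {"gripper": 0, "dx": 2.2, "dy": 34, "dz": 0, "wx": 0, "wy": 0, "wz": 0}, {"gripper": 0, "dx": 3.1, "dy": 47, "dz": 0, "wx": 0, "wy": 0, "wz": 0}, {"gripper": 0, "dx": 4, "dy": 60, "dz": 0, "wx": 0, "wy": 0, "wz": 0}, {"gripper": 0, "dx": 4.8, "dy": 73, "dz": 0, "wx": 0, "wy": 0, "wz": 0}, {"gripper": 0, "dx": 5.7, "dy": 86, "dz": 0, "wx": 0, "wy": 0, "wz": 0}, {"gripper": 0, "dx": 6.4, "dy": 97, "dz": 0, "wx": 0, "wy": 0, "wz": 0}, {"gripper": 0, "dx": 7, "dy": 106, "dz": 0, "wx": 0, "wy": 0, "wz": 0}, {"gripper": 0, "dx": 7.4, "dy": 112, "dz": 0, "wx": 0, "wy": 0, "wz": 0}])

```text
t: 6.25
ee_pos: [0.5556, 0.0274, 0.0533]
eef_rot: [0.102, 3.139, -0.0]
force: [-2.5, -0.8, 8.9]
opening: 0.0006
finger_force: 4.5
```

```bash
python3 - <<'E'
from h import *
a=vision.camera('scene')['color'][150:290,170:370,::-1]
a=cv2.resize(a,(800,560),interpolation=cv2.INTER_CUBIC); cv2.imwrite('pics/s3.png',a)
s=read_state();print(s['ee_pos'],s['force'])
E
```

```text
[0.55562475 0.0281984  0.0533007 ] [-3.26249642  1.69331414  9.41199172]
```

View pics/s3.png

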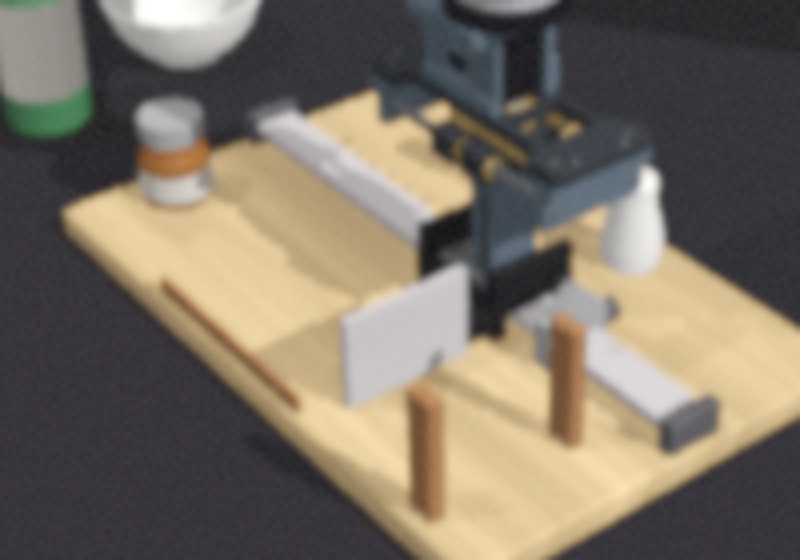

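The fence is following, with its front edge at about (510,320) and the clip at (545,330), so roughly 25–35 mm remain. I'll continue slowly.

Call:
arm_command(series=[{"gripper": 0, "dx": 0.2, "dy": 3, "dz": 0, "wx": 0, "wy": 0, "wz": 0}, {"gripper": 0, "dx": 0.4, "dy": 6, "dz": 0, "wx": 0, "wy": 0, "wz": 0}, {"gripper": 0, "dx": 0.6, "dy": 9, "dz": 0, "wx": 0, "wy": 0, "wz": 0}, {"gripper": 0, "dx": 0.8, "dy": 12, "dz": 0, "wx": 0, "wy": 0, "wz": 0}, {"gripper": 0, "dx": 1, "dy": 15, "dz": 0, "wx": 0, "wy": 0, "wz": 0}, {"gripper": 0, "dx": 1.2, "dy": 18, "dz": 0, "wx": 0, "wy": 0, "wz": 0}, {"gripper": 0, "dx": 1.4, "dy": 21, "dz": 0, "wx": 0, "wy": 0, "wz": 0}, {"gripper": 0, "dx": 1.5, "dy": 23, "dz": 0, "wx": 0, "wy": 0, "wz": 0}, {"gripper": 0, "dx": 1.6, "dy": 25, "dz": 0, "wx": 0, "wy": 0, "wz": 0}, {"gripper": 0, "dx": 1.6, "dy": 25, "dz": 0, "wx": 0, "wy": 0, "wz": 0}])

```text
t: 7.3
ee_pos: [0.5573, 0.0522, 0.0533]
eef_rot: [0.103, 3.139, 0.0]
force: [-2.2, 0.8, 9.6]
opening: 0.0005
finger_force: 4.5
```

Call:
arm_command(series=[{"gripper": 0, "dx": 0, "dy": 1, "dz": 0, "wx": 0, "wy": 0, "wz": 0}, {"gripper": 0, "dx": 0.1, "dy": 2, "dz": 0, "wx": 0, "wy": 0, "wz": 0}, {"gripper": 0, "dx": 0.2, "dy": 3, "dz": 0, "wx": 0, "wy": 0, "wz": 0}, {"gripper": 0, "dx": 0.2, "dy": 3.5, "dz": 0, "wx": 0, "wy": 0, "wz": 0}, {"gripper": 0, "dx": 0.3, "dy": 4, "dz": 0, "wx": 0, "wy": 0, "wz": 0}, {"gripper": 0, "dx": 0.3, "dy": 4.5, "dz": 0, "wx": 0, "wy": 0, "wz": 0}, {"gripper": 0, "dx": 0.3, "dy": 5, "dz": 0, "wx": 0, "wy": 0, "wz": 0}, {"gripper": 0, "dx": 0.4, "dy": 5.5, "dz": 0, "wx": 0, "wy": 0, "wz": 0}, {"gripper": 0, "dx": 0.4, "dy": 6, "dz": 0, "wx": 0, "wy": 0, "wz": 0}, {"gripper": 0, "dx": 0.4, "dy": 6, "dz": 0, "wx": 0, "wy": 0, "wz": 0}])

```text
t: 8.3
ee_pos: [0.5581, 0.0566, 0.0535]
eef_rot: [0.102, 3.138, -0.004]
force: [-1.8, -5.4, 8.5]
opening: 0.0007
finger_force: 4.5
```

Call:
arm_command(series=[{"gripper": 0, "dx": 0, "dy": 0.5, "dz": 0, "wx": 0, "wy": 0, "wz": 0}, {"gripper": 0, "dx": 0, "dy": 1, "dz": 0, "wx": 0, "wy": 0, "wz": 0}, {"gripper": 0, "dx": 0, "dy": 1.5, "dz": 0, "wx": 0, "wy": 0, "wz": 0}, {"gripper": 0, "dx": 0, "dy": 2, "dz": 0, "wx": 0, "wy": 0, "wz": 0}, {"gripper": 0, "dx": 0, "dy": 2, "dz": 0, "wx": 0, "wy": 0, "wz": 0}, {"gripper": 0, "dx": 0, "dy": 2, "dz": 0, "wx": 0, "wy": 0, "wz": 0}, {"gripper": 0, "dx": 0, "dy": 2, "dz": 0, "wx": 0, "wy": 0, "wz": 0}, {"gripper": 0, "dx": 0, "dy": 2, "dz": 0, "wx": 0, "wy": 0, "wz": 0}, {"gripper": 0, "dx": 0, "dy": 2, "dz": 0, "wx": 0, "wy": 0, "wz": 0}, {"gripper": 0, "dx": 0, "dy": 2, "dz": 0, "wx": 0, "wy": 0, "wz": 0}])

```text
t: 9.3
ee_pos: [0.5586, 0.0585, 0.0536]
eef_rot: [0.102, 3.137, -0.004]
force: [-1.1, -4.9, 9.1]
opening: 0.0008
finger_force: 4.4
```

```bash
python3 - <<'E'
from h import *
a=vision.camera('scene')['color'][195:275,260:370,::-1]
a=cv2.resize(a,None,fx=7,fy=7,interpolation=cv2.INTER_CUBIC); cv2.imwrite('pics/s4.png',a)
s=read_state();print(s['ee_pos'],s['force'])
E
```

```text
[0.55858545 0.05854969 0.05360043] [-1.28370734 -5.31088352  9.11657274]
```

View pics/s4.png

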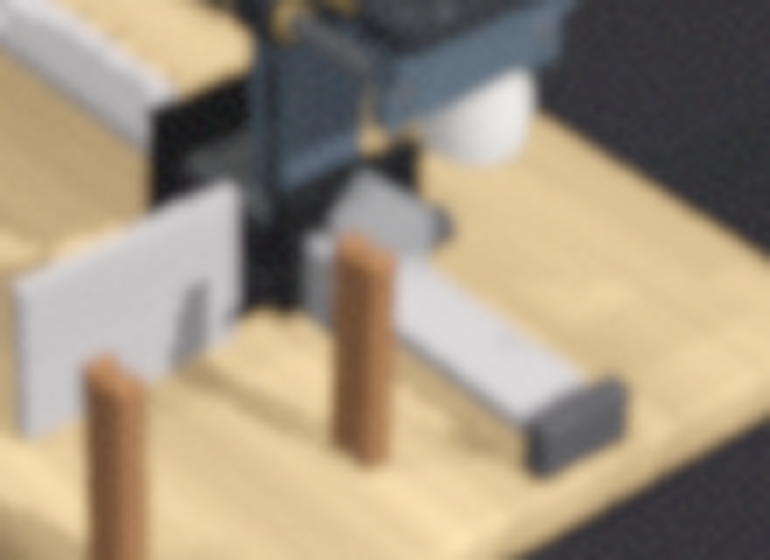

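The carriage appears to touch the clip at (305,280), and the steady 5 N is the finger slipping on the pad. I'll push on to the cheek to confirm.

Call:
arm_command(series=[{"gripper": 0, "dx": 0, "dy": 1, "dz": 0, "wx": 0, "wy": 0, "wz": 0}, {"gripper": 0, "dx": 0, "dy": 2, "dz": 0, "wx": 0, "wy": 0, "wz": 0}, {"gripper": 0, "dx": 0, "dy": 3, "dz": 0, "wx": 0, "wy": 0, "wz": 0}, {"gripper": 0, "dx": 0, "dy": 4, "dz": 0, "wx": 0, "wy": 0, "wz": 0}, {"gripper": 0, "dx": 0, "dy": 5, "dz": 0, "wx": 0, "wy": 0, "wz": 0}, {"gripper": 0, "dx": 0, "dy": 5, "dz": 0, "wx": 0, "wy": 0, "wz": 0}, {"gripper": 0, "dx": 0, "dy": 5, "dz": 0, "wx": 0, "wy": 0, "wz": 0}, {"gripper": 0, "dx": 0, "dy": 5, "dz": 0, "wx": 0, "wy": 0, "wz": 0}, {"gripper": 0, "dx": 0, "dy": 5, "dz": 0, "wx": 0, "wy": 0, "wz": 0}, {"gripper": 0, "dx": 0, "dy": 5, "dz": 0, "wx": 0, "wy": 0, "wz": 0}])

```text
t: 10.35
ee_pos: [0.559, 0.0636, 0.0537]
eef_rot: [0.102, 3.136, -0.003]
force: [0.8, -4.7, 9.6]
opening: 0.0004
finger_force: 4.4
```

Call:
arm_command(series=[{"gripper": 0, "dx": 0, "dy": 1, "dz": 0, "wx": 0, "wy": 0, "wz": 0}, {"gripper": 0, "dx": 0, "dy": 2, "dz": 0, "wx": 0, "wy": 0, "wz": 0}, {"gripper": 0, "dx": 0, "dy": 3, "dz": 0, "wx": 0, "wy": 0, "wz": 0}, {"gripper": 0, "dx": 0, "dy": 4, "dz": 0, "wx": 0, "wy": 0, "wz": 0}, {"gripper": 0, "dx": 0, "dy": 5, "dz": 0, "wx": 0, "wy": 0, "wz": 0}, {"gripper": 0, "dx": 0, "dy": 5, "dz": 0, "wx": 0, "wy": 0, "wz": 0}, {"gripper": 0, "dx": 0, "dy": 5, "dz": 0, "wx": 0, "wy": 0, "wz": 0}, {"gripper": 0, "dx": 0, "dy": 5, "dz": 0, "wx": 0, "wy": 0, "wz": 0}, {"gripper": 0, "dx": 0, "dy": 5, "dz": 0, "wx": 0, "wy": 0, "wz": 0}, {"gripper": 0, "dx": 0, "dy": 5, "dz": 0, "wx": 0, "wy": 0, "wz": 0}])

```text
t: 11.35
ee_pos: [0.5591, 0.0654, 0.0538]
eef_rot: [0.099, 3.136, -0.012]
force: [0.1, -15.9, 10.3]
opening: 0.0005
finger_force: 10.1
```

Firm contact at 16 N, so the fence is against the clip. I'll relax slightly, let the pad rise, back off from the cheek, then lift.

Call:
arm_command(series=[{"gripper": 0, "dx": 0, "dy": -1, "dz": 0, "wx": 0, "wy": 0, "wz": 0}, {"gripper": 0, "dx": 0, "dy": -1.5, "dz": 1, "wx": 0, "wy": 0, "wz": 0}, {"gripper": 0, "dx": 0, "dy": -1.5, "dz": 2, "wx": 0, "wy": 0, "wz": 0}, {"gripper": 0, "dx": 0, "dy": -1.5, "dz": 4, "wx": 0, "wy": 0, "wz": 0}, {"gripper": 0, "dx": 0, "dy": -1.5, "dz": 6, "wx": 0, "wy": 0, "wz": 0}, {"gripper": 0, "dx": 0, "dy": -1.5, "dz": 8, "wx": 0, "wy": 0, "wz": 0}, {"gripper": 0, "dx": 0, "dy": -4, "dz": 9, "wx": 0, "wy": 0, "wz": 0}, {"gripper": 0, "dx": -1, "dy": -9, "dz": 10, "wx": 0, "wy": 0, "wz": 0}, {"gripper": 0, "dx": -1, "dy": -14, "dz": 12, "wx": 0, "wy": 0, "wz": 0}, {"gripper": 0, "dx": -1, "dy": -15, "dz": 18, "wx": 0, "wy": 0, "wz": 0}])

```text
t: 12.35
ee_pos: [0.5561, 0.0546, 0.0699]
eef_rot: [-0.104, -3.139, -0.0]
force: [-0.1, -0.2, 0.2]
opening: 0.0007
finger_force: 0.0
```

Call:
arm_command(series=[{"gripper": 0, "dx": 0, "dy": 0, "dz": 10, "wx": 0, "wy": 0, "wz": 0}, {"gripper": 0, "dx": 0, "dy": 0, "dz": 30, "wx": 0, "wy": 0, "wz": 0}, {"gripper": 0, "dx": 0, "dy": 0, "dz": 55, "wx": 0, "wy": 0, "wz": 0}, {"gripper": 0, "dx": -10, "dy": 0, "dz": 80, "wx": 0, "wy": 0, "wz": 0}, {"gripper": 0, "dx": -30, "dy": 0, "dz": 105, "wx": 0, "wy": 0, "wz": 0}, {"gripper": 0, "dx": -55, "dy": 0, "dz": 125, "wx": 0, "wy": 0, "wz": 0}, {"gripper": 0, "dx": -80, "dy": 0, "dz": 140, "wx": 0, "wy": 0, "wz": 0}, {"gripper": 0, "dx": -100, "dy": 0, "dz": 150, "wx": 0, "wy": 0, "wz": 0}, {"gripper": 0, "dx": -110, "dy": 0, "dz": 150, "wx": 0, "wy": 0, "wz": 0}, {"gripper": 0, "dx": -110, "dy": 0, "dz": 150, "wx": 0, "wy": 0, "wz": 0}])

```text
t: 13.35
ee_pos: [0.4457, 0.0552, 0.2206]
eef_rot: [0.103, 3.139, 0.001]
force: [0.3, 0.8, -0.5]
opening: 0.0006
finger_force: 0.0
```

```bash
python3 - <<'E'
from h import *
a=vision.camera('scene')['color'][180:280,240:370,::-1]
a=cv2.resize(a,None,fx=6,fy=6,interpolation=cv2.INTER_CUBIC); cv2.imwrite('pics/s5.png',a)
s=read_state();print(s['ee_pos'],s['force'],s['t'])
E
```

```text
[0.44654723 0.0551388  0.22013067] [-0.43452193  0.00527093  0.58005277] 13.4
```

View pics/s5.png

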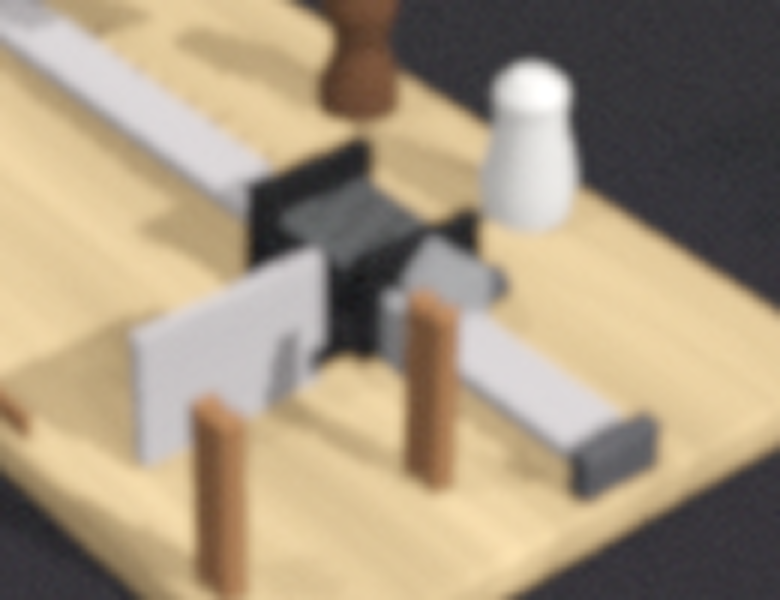

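The carriage sits flush with the clip at (380,320), the pad is up at (350,215), and the shaker and pepper are still standing.

```bash
python3 -c "
from bench import job
print(job.hand_in())"
```

```text
the job is handed in; nothing more can be done
None
```

The fence was pushed firmly against the stop clip (16 N) with its pad held down, then the pad was released and sprang up, the arm moved clear, and the job was handed in at about 13.4 s; hand-in returned no verdict.

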